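Lock a rotary stage: turn the slotted disc, push the bar through

ROBOT

A 6-joint arm with a two-finger parallel gripper is mounted at the origin on a cart in front of the work surface, level with it; the furniture and walls round the work are solid. World frame = base frame: x ahead of the robot, y to its left, z up, the work surface at z = 0. Lengths are in m, angles in degrees, forces in N, time in s.
With the tool pointing down it reaches from about 0.375 to 0.9 m from the base axis. Payload 3.1 kg.
Tool frame: the origin (TCP) lies at the very end of the fingers, on their centre line; the grasp point (between the pads) lies bot.hold_point_z behind it (bot.hold_point_z is the distance from the TCP to the grasp point, in m); z points along the fingers, y is the line along which they close (so a half turn about z gives the same grasp; the last joint's range is limited). The gripper opens to 87 mm and grips with 3 to 60 N. Pads are 19 mm wide; open, the fingers measure 117 mm over their backs; the gripper's body (75 mm by 190 mm) begins 51 mm behind the grasp point.
Start: joints at [-74.8, 30.224, 82.088, -0, 67.689, -10.227], TCP at [0.268, -0.564, 0.223] pointing down, gripper open.
Joint ranges: [-176.69, 176.69], [-43.24, 126.21], [12.49, 139.97], [-82, 262], [0, 151.66], [-163.58, 163.58]. Speed limits (degrees/s): [159.86, 159.86, 180, 180, 180, 180].

INTERFACE

Orientations are given as a 3x3 rotation matrix whose columns are the frame's x, y, z axes.
In Python, from rig import bot gives the robot as it stands.
- The arm moves only by the tool apply_moves, never from a script. Its argument "plan" is one flat list of numbers, 4 for each row, row after row: the shift along the world's x, y, z normalised to -1 to 1, where 1 is 0.05 m, then the turn about the world's z normalised to -1 to 1, where 1 is 10 degrees. A call has 1 to 12 rows; each row shifts and turns the commanded pose from where the row before left it; what a row does not reach is not made up. A row lasts 1/8 s, in which the tool goes at most 62.5 mm and 10.7 degrees, less where a joint would pass 70% of its speed; a pose out of reach is approached as far as the arm can. A call with a number of a shift or a turn outside -1 to 1 is refused whole. A call with a gripper value outside its range is refused whole. "grip" is the closure, from -1 (fully open) to 1 (shut), so that 0 is half open, set as the call begins (left out, the last holds). The fingers move at their own pace and stop on an object; the grip force is fixed at half the most. Time passes only in rows, so rows that do not move let the fingers close. It gives the time, the measured TCP pose, the force, the opening and the grip force at its end, in the units of the state.
- bot.read_state(): the state, without advancing time (a new reading comes with each control period).
- bot.capture(name): name is "scene" or "top" or "wrist"; returns (picture, depth): 480x640x3 uint8, red, green, blue; 480x640 float32, m along the optical axis (not along the pixel's ray), 0 where there is no reading.
- bot.camera_info(name): a dict with "vertical_fov" (degrees; the focal length in pixels is half the picture's height over the tangent of half this angle, whatever the lens; pixels are square), "cx", "cy" (the principal point, pixels), "rvec" (rotation vector, rad) and "tvec" (3), from world to camera coordinates, as OpenCV has them; the wrist camera has in their place "mount" (4x4, takes a point from camera to tool coordinates, whose origin is the TCP and whose axes are the flange's). Camera axes: x right, y down, z forward; pixel columns grow to the right and rows downward; lengths in m; the calibration is good to about 2 mm. A picture is of the moment at which its call begins: read the wrist's pose just before it. camera_info takes no time and is no camera call.
- bot.hand_in(): hands the job in; it is judged then, once.
Trained networks look in the newest picture that a camera, given by its name, has taken for a name from the list of things; names that differ only in an ending like _2 or _b are one class to them, and where a whole thing is asked for, a point or a joint stands for the part that bears it (a point fixed in the world has none). Each returns a list of dicts, best first, with "p" (0 to 1); they miss things now and then, are a little off and sometimes report something else, mostly with a low value. They report only what shows in the picture. A call takes as long as a camera call.
- bot.outline_of(camera, target): "mask" (480x640 bool, what is visible of it) and "xy" ([column, row] as shares, 0 to 1, of the picture: columns of its width, rows of its height, amid what is visible of it).
- bot.pinpoint(camera, target): "xy" ([column, row] as shares, 0 to 1, of the picture: columns of its width, rows of its height: a listed point, or the origin of a listed thing).
The state is a dict: "time_s": time; "joint_positions": joint angles; "qvel": joint speeds; "tau": joint torques, N m; "position": TCP position; "tcp_rot": TCP orientation; "force": force on the tool from outside, world axes, zero at the start; "moment": the same for the moment, N m; "opening": opening from 0.0 (shut) to 1.0 (fully open); "grasp_force": force on a finger pad.
Only numpy, scipy, OpenCV 4.12 (cv2) and the standard library are available. Lean on these libraries where they do the work, as an engineer would, in place of code of your own. Each camera call takes 0.05 s, during which the arm holds its last target. There are 200 camera calls.

TASK

Lock the rotary stage for transport: push the red peg sideways to turn the slotted disc until its slot lines up with the brass bar, then push the bar by its yellow tab through the slot until it is fully home and the tab comes up against the guide. Only push: do not take the peg or the tab between the fingers, and leave everything else where it stands.

Things in the scene. Friction and masses are not known exactly. Their poses are not given: they have to be found in the camera images.
- lock_base: Dark steel plate, 262x96x8 mm, fixed. Origin: on the table below the disc's turning axis; +x is the way the bar is pushed, z up. The plate spans x -192 to +70 mm. On it: the bar's aluminium guide (x -72 to -42 mm, 42 mm wide, top at z = 30 mm) and the disc (x -34 to +34 mm).
- lock_disc (a joint): Angle (rad) of the aluminium disc about the vertical, growing anticlockwise from above. Disc 68 mm across, top at z = 27 mm, with an open-topped slot 18 mm wide right across it. At 0 and equally at pi the slot lines up with the bar. Starts between 0.6 and 2.54; stops at -0.5 and 3.64. Friction holds it (about 2 N at the peg); within 0.1 rad of lined up the entering bar centres it.
- peg_mid (a point): Centre (half-way up) of the red upright peg on the disc: 12 mm across, 28 mm high (z from 27 to 55 mm), 23 mm from the disc's axis. In the frame of lock_base it lies at angle (lock_disc - pi/2) from +x, so square to the slot.
- lock_bar (a joint): Travel (m) of the brass bar (16 mm wide, z from 12 to 24 mm) along +x of lock_base: 0 is fully back, 0.100 fully home, a stop with the tab against the guide and the nose 14 mm inside the keeper. Starts between 0 and 0.010, its nose clear of the disc. About 1.5 N of friction; it stays where it is left and cannot come out of its guide.
- tab_mid (a point): Centre of the yellow upright tab at the rear end of the bar: 12 mm thick along the bar, 26 mm wide, z from 12 to 52 mm. It is pushed on its rear (-x) face. It lies at x = -178 mm + lock_bar, y = 0 in the frame of lock_base.
- keeper_mouth (a point): Centre of the mouth of the aluminium keeper that receives the bar's nose: x = +40 mm, y = 0, z = 18 mm in the frame of lock_base. The keeper spans x +40 to +64 mm, 42 mm wide, top at z = 30 mm.
- tape_roll: roll of amber tape lying flat, 65 mm across, 12 mm high, loose bystander; origin at the centre of its underside
- chuck_plate: white square plate with black rings, 68x68x9 mm, lying flat, loose bystander; origin at the centre of its underside
- objective_case: white round case standing upright, 41 mm across, 53 mm high, loose bystander; origin at the centre of its underside
- petri_dish: small clear glass dish, 61 mm across, 14 mm high, loose bystander; origin at the centre of its underside
- hex_keys: orange holder with hex keys, 76x60x16 mm, lying flat, loose bystander; origin at the centre of its underside

How it is judged:
By the outcome, as a careful person would: the job done as asked, in the order asked, and still so for the second after the job is handed in, with the robot touching nothing.
It also fails if it takes over 51 s, if anything falls off the work surface, if the arm or the gripper's body presses on something with over 40 N, if the wrist force passes 120 N, or if a joint passes its speed limit or range.

## Working session

There is one attempt and no reset: what is moved stays moved. The work goes in short steps, Python scripts to look and compute and a tool call to move; the robot and the scene stay as the last step left them, time stands still between calls to the robot, and variables do not carry over. Pictures are saved under pics/ and viewed, at most 10 in all, crops included, and the job is handed in when it is done.

Besides the shell and the picture viewer there is one more tool, called after "Request:" by a JSON object that holds its "op" and its "data". apply_moves: Moves the arm, as the interface text tells. Its arguments: {"type":"object","properties":{"plan":{"type":"array","items":{"type":"number"}},"grip":{"type":"number"}},"required":["plan"]}

```bash
mkdir -p pics
cat > h.py <<'E'
import numpy as np, cv2
from rig import bot
def cam(n):
    i=bot.camera_info(n); f=240/np.tan(np.radians(i["vertical_fov"])/2)
    R,_=cv2.Rodrigues(np.array(i["rvec"],float)); return f,i["cx"],i["cy"],R,np.array(i["tvec"],float)
def at_z(n,xy,z):  # pixel share -> world at height z
    f,cx,cy,R,t=cam(n); d=R.T@np.array([(xy[0]*640-cx)/f,(xy[1]*480-cy)/f,1]); o=-R.T@t
    return o+d*(z-o[2])/d[2]
E
python3 - <<'E'
from h import *
for n in ("top","scene"):
    im,d=bot.capture(n); cv2.imwrite(f"pics/{n}0.png",im[:,:,::-1])
    for k,z in (("lock_base",0),("peg_mid",.041),("tab_mid",.032),("keeper_mouth",.018),("lock_disc",.027),("tape_roll",0),("chuck_plate",0),("objective_case",0),("petri_dish",0),("hex_keys",0)):
        for r in bot.pinpoint(n,k)[:2]:
            print(n,k,round(r["p"],2),np.round(np.array(r["xy"])*[640,480]),np.round(at_z(n,r["xy"],z),4))
print(bot.read_state()["time_s"], bot.hold_point_z, bot.read_state()["tcp_rot"])
E
```

```text
top lock_base 0.6 [285. 246.] [0.5711 0.051  0.    ]
top peg_mid 0.56 [276. 234.] [0.5896 0.0678 0.041 ]
top tab_mid 0.93 [335. 308.] [ 0.441  -0.0559  0.032 ]
top tab_mid 0.53 [268. 228.] [0.6015 0.0862 0.032 ]
top keeper_mouth 0.75 [268. 226.] [0.6101 0.0872 0.018 ]Traceback (most recent call last):
  File "<stdin>", line 5, in <module>
ValueError: it knows: chuck_plate, hex_keys, keeper_mouth, lock_base, objective_case, peg_mid, petri_dish, tab_mid, tape_roll
```

Run:
```python
from h import *
for n in ("top","scene"):
    im,d=bot.capture(n); cv2.imwrite(f"pics/{n}1.png",im[:,:,::-1])
    for k,z in (("lock_base",0),("peg_mid",.041),("tab_mid",.032),("keeper_mouth",.018),("tape_roll",0),("chuck_plate",0),("objective_case",0),("petri_dish",0),("hex_keys",0)):
        for r in bot.pinpoint(n,k)[:1]:
            print(n,k,round(r["p"],2),np.round(np.array(r["xy"])*[640,480]),np.round(at_z(n,r["xy"],z),4))
print(bot.read_state()["time_s"], bot.hold_point_z, bot.read_state()["tcp_rot"])
```

```text
top lock_base 0.93 [285. 246.] [0.5698 0.051  0.    ]
top peg_mid 0.98 [276. 231.] [0.5955 0.0678 0.041 ]
top tab_mid 0.66 [334. 310.] [ 0.4361 -0.0549  0.032 ]
top keeper_mouth 0.7 [285. 243.] [0.5743 0.0507 0.018 ]
top tape_roll 0.67 [270. 322.] [0.4086 0.0771 0.    ]
top chuck_plate 0.63 [229. 278.] [0.4985 0.1661 0.    ]
top objective_case 0.73 [345. 233.] [ 0.6012 -0.0765  0.    ]
top petri_dish 0.6 [374. 267.] [ 0.5299 -0.1396  0.    ]
top hex_keys 0.62 [440. 321.] [ 0.4181 -0.28    0.    ]
scene lock_base 0.76 [283. 286.] [0.5742 0.0581 0.    ]
scene peg_mid 0.58 [268. 276.] [0.596  0.0762 0.041 ]
scene tab_mid 0.64 [367. 264.] [ 0.4435 -0.0501  0.032 ]
scene keeper_mouth 0.75 [264. 281.] [0.6056 0.0763 0.018 ]
scene tape_roll 0.75 [354. 328.] [0.4064 0.0784 0.    ]
scene chuck_plate 0.85 [290. 338.] [0.4999 0.1556 0.    ]
scene objective_case 0.85 [300. 233.] [ 0.6164 -0.0833  0.    ]
scene petri_dish 0.66 [343. 234.] [ 0.5338 -0.1256  0.    ]
scene hex_keys 0.63 [415. 207.] [ 0.4293 -0.2802  0.    ]
1.25 0.0187 [[ 9.03110432e-01  4.29408369e-01 -1.30113215e-05]
 [ 4.29408369e-01 -9.03110431e-01  4.18068223e-05]
 [ 6.20153920e-06 -4.33433477e-05 -9.99999999e-01]]
```

View pics/top1.png

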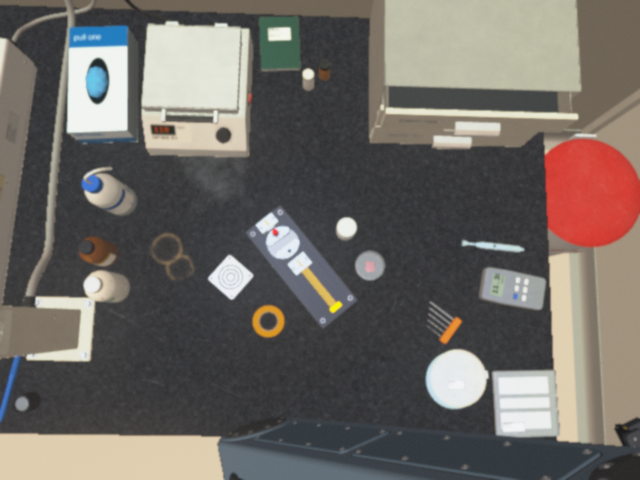

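View pics/scene1.png

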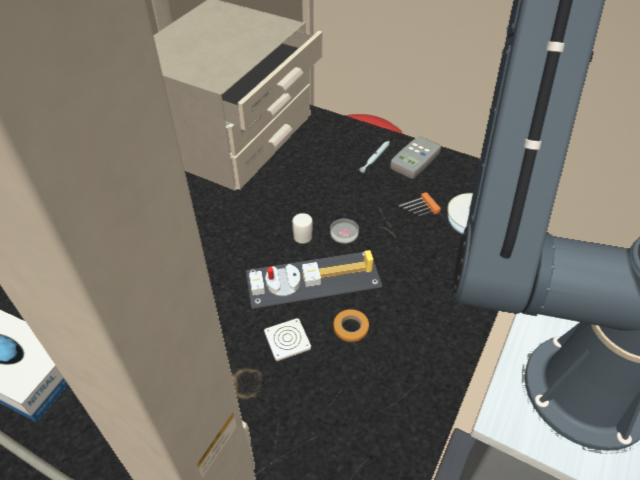

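The lock is at about 38° yaw: disc near top px (283,243), red peg (276,232) on the keeper side, and tab (335,308) nearest the robot. I'll move above it with the fingers shut and look again from close by.

Request:
{"op": "apply_moves", "data": {"plan": [0.4,0.9,0.05,0.1,0.4,0.9,0.05,0.1,0.4,0.9,0.05,0.1,0.4,0.9,0.05,0.1,0.4,0.9,0.05,0.1,0.4,0.9,0.05,0.1,0.4,0.9,0.05,0.1,0.4,0.9,0.05,0.1,0.4,0.9,0.05,0.1,0.4,0.9,0.05,0.1,0.4,0.9,0,0.1,0.4,0.9,0,0.1], "grip": 1}}

```text
time_s: 2.75
position: [0.5091, -0.0229, 0.2479]
tcp_rot: [[0.794, 0.608, 0.001], [0.608, -0.794, -0.0], [0.001, 0.001, -1.0]]
force: [0.4, -0.2, -0.3]
opening: 0.002
grasp_force: 0.0
```

```bash
cat >> h.py <<'E'
def wrist_pose():
    s=bot.read_state(); T=np.eye(4); T[:3,:3]=s["tcp_rot"]; T[:3,3]=s["position"]
    return T@np.array(bot.camera_info("wrist")["mount"])
def w_at_z(C,px,z):
    i=bot.camera_info("wrist"); f=240/np.tan(np.radians(i["vertical_fov"])/2)
    d=C[:3,:3]@np.array([(px[0]-i["cx"])/f,(px[1]-i["cy"])/f,1]); return C[:3,3]+d*(z-C[2,3])/d[2]
def look(name):
    C=wrist_pose(); im,d=bot.capture("wrist"); cv2.imwrite(f"pics/{name}.png",im[:,:,::-1])
    for k,z in (("lock_base",0),("peg_mid",.041),("tab_mid",.032),("keeper_mouth",.018)):
        for r in bot.pinpoint("wrist",k)[:1]:
            px=np.array(r["xy"])*[640,480]; print(k,round(r["p"],2),px.round(),w_at_z(C,px,z).round(4))
    s=bot.read_state(); print(s["time_s"],np.round(s["position"],4),np.round(s["joint_positions"],1),np.degrees(np.arctan2(s["tcp_rot"][1][0],s["tcp_rot"][0][0])).round(2),np.round(s["force"],1))
    return C,im,d
E
python3 - <<'E'
from h import *
C,im,d=look("w0"); print(C.round(3)); np.savez("w0",C=C,d=d,im=im)
E
```

```text
lock_base 0.59 [302. 102.] [0.5776 0.0514 0.    ]
peg_mid 0.75 [296.  74.] [0.5933 0.0681 0.041 ]
tab_mid 0.63 [198. 206.] [0.4244 0.0754 0.032 ]
keeper_mouth 0.94 [298.  59.] [0.607 0.077 0.018]
3.0 [ 0.5081 -0.0246  0.2475] [-15.4  19.5  96.8  -0.   63.7  37.2] 37.47 [ 0.6 -0.3 -0.4]
[[ 0.609 -0.756 -0.24   0.576]
 [-0.793 -0.58  -0.185  0.027]
 [ 0.001  0.303 -0.953  0.411]
 [ 0.     0.     0.     1.   ]]
```

View pics/w0.png

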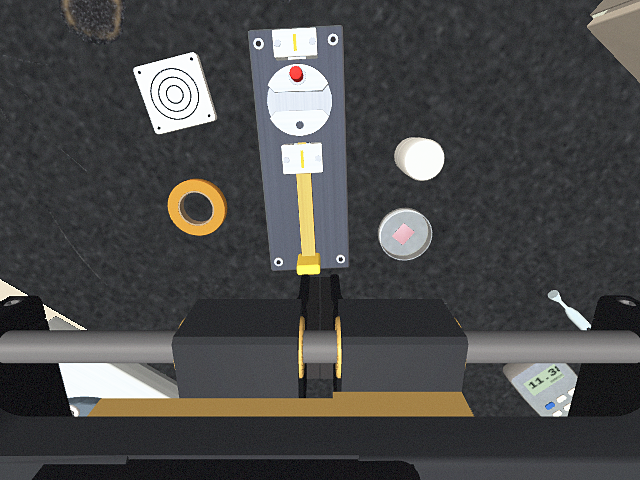

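The wrist view shows the plate nearly straight up the picture: disc centre near (299,100), peg top (296,74), slot running left to right (disc ≈ 90°), tab (308,264), guide (302,157), keeper (294,41). I'll compute the base frame from these.

```bash
python3 - <<'E'
from h import *
z=np.load("w0.npz"); C=z["C"]; im=z["im"].astype(int)
R,G,B=im[:,:,0],im[:,:,1],im[:,:,2]
def cen(m): 
    n,l,s,c=cv2.connectedComponentsWithStats(m.astype(np.uint8)); j=1+np.argmax(s[1:,4]); return c[j],s[j]
m=(R>150)&(G<70)&(B<70); m[150:]=0; c,s=cen(m); print("peg",c,s,w_at_z(C,c,.05))
m=(R>150)&(G>130)&(B<70); m[:250]=0; c,s=cen(m); print("tab",c,s)
# screws at z~8mm, plate
for p in ((258,43),(333,39),(341,259),(278,262)): print("screw",p,w_at_z(C,p,.008).round(4))
for p,h in (((294.5,41),.03),((302,158),.03),((299,100),.027),((308,258),.052)): print(p,w_at_z(C,p,h).round(4))
E
python3 -c "
import cv2
a=cv2.imread('pics/w0.png')[15:280,220:380]
cv2.imwrite('pics/w0c.png',cv2.resize(a,None,fx=2.2,fy=2.2,interpolation=2))"
```

```text
peg [294.95555556  72.06666667] [290  66  12  13  45] [0.5939828  0.06905578 0.05      ]
tab [308.55555556 259.52173913] [297 253  23  13 207]
screw (258, 43) [0.5951 0.1193 0.008 ]
screw (333, 39) [0.6438 0.0617 0.008 ]
screw (341, 259) [ 0.4635 -0.092   0.008 ]
screw (278, 262) [ 0.4144 -0.0343  0.008 ]
(294.5, 41) [0.6165 0.0878 0.03  ]
(302, 158) [0.5333 0.0169 0.03  ]
(299, 100) [0.5769 0.0533 0.027 ]
(308, 258) [ 0.4552 -0.0503  0.052 ]
```

View pics/w0c.png

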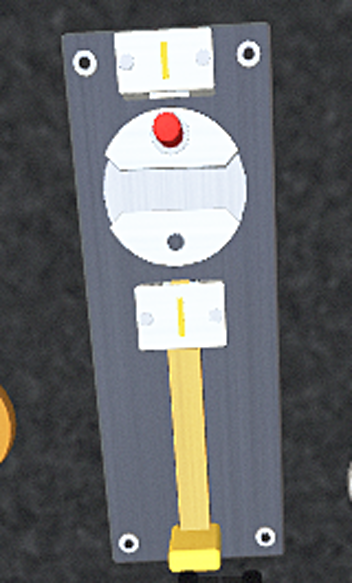

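Measured: disc axis (0.5767, 0.0536), yaw 40.4°, and the peg at about +1.5° in the base frame. I'll go to the +y side of the peg with the tool turned, then sweep clockwise 90°.

Request:
{"op": "apply_moves", "data": {"plan": [0.14,0.22,-0.2,0.93,0.14,0.22,-0.2,0.93,0.14,0.22,-0.2,0.93,0.14,0.22,-0.2,0.93,0.14,0.22,-0.2,0.93,0.14,0.22,-0.2,0.93,0.14,0.22,-0.2,0.93,0.14,0.22,-0.2,0.93,0.14,0.22,-0.2,0.93,0.14,0.22,-0.2,0.93,0,0,0,0]}}

```text
time_s: 4.38
position: [0.5781, 0.0843, 0.1468]
tcp_rot: [[-0.646, 0.763, -0.002], [0.763, 0.646, -0.0], [0.001, -0.001, -1.0]]
force: [-0.1, -0.5, 0.5]
opening: 0.0
grasp_force: 0.0
```

Request:
{"op": "apply_moves", "data": {"plan": [0.01,0.02,-0.6,0,0,0.02,-0.6,0,0,0,-0.5,0,0,0,-0.3,0,0,0,-0.16,0,0,0,0,0]}}

```text
time_s: 5.12
position: [0.5789, 0.0872, 0.0396]
tcp_rot: [[-0.648, 0.762, -0.0], [0.762, 0.648, -0.0], [0.0, -0.0, -1.0]]
force: [0.5, 0.4, 0.4]
opening: 0.009
grasp_force: 0.0
```

Run:
```python
from h import *
s=bot.read_state(); p=np.array(s["position"]); print(p.round(4),np.round(s["force"],1))
c=np.array([.5767,.0536]); psi=np.radians(40.4)
ex=np.array([np.cos(psi),np.sin(psi)]); ey=np.array([-ex[1],ex[0]])
r=p[:2]-c; print("base",r@ex,r@ey)
# first row(s): to contact, then arc of tool centre at (.023,.0155) in peg frame
def tool(phi): 
    a=np.radians(phi); u=np.array([np.cos(a),np.sin(a)]); v=np.array([-u[1],u[0]]); q=.023*u+.0155*v
    return c+q[0]*ex+q[1]*ey
phis=[0]+list(np.arange(-7.5,-91,-7.5)); prev=p[:2]
for f in phis:
    t=tool(f); print(f,((t-prev)/.05).round(3),t.round(4)); prev=t
```

```text
[0.5789 0.0872 0.0396] [0.5 0.4 0.4]
base 0.023510118053184304 0.024154684637182348
0 [ 0.104 -0.138] [0.5842 0.0803]
-7.5 [ 0.068 -0.024] [0.5876 0.0791]
-15.0 [ 0.065 -0.033] [0.5908 0.0775]
-22.5 [ 0.06  -0.041] [0.5938 0.0754]
-30.0 [ 0.054 -0.048] [0.5965 0.073 ]
-37.5 [ 0.047 -0.055] [0.5989 0.0702]
-45.0 [ 0.04  -0.061] [0.6009 0.0672]
-52.5 [ 0.031 -0.065] [0.6024 0.0639]
-60.0 [ 0.023 -0.069] [0.6036 0.0605]
-67.5 [ 0.013 -0.071] [0.6042 0.0569]
-75.0 [ 0.004 -0.072] [0.6044 0.0533]
-82.5 [-0.006 -0.072] [0.6042 0.0497]
-90.0 [-0.015 -0.071] [0.6034 0.0461]
```

Request:
{"op": "apply_moves", "data": {"plan": [0.104,-0.138,0,0,0.068,-0.024,0,-0.75,0.065,-0.033,0,-0.75,0.06,-0.041,0,-0.75,0.054,-0.048,0,-0.75,0.047,-0.055,0,-0.75,0.04,-0.061,0,-0.75,0.031,-0.065,0,-0.75,0.023,-0.069,0,-0.75,0.013,-0.071,0,-0.75,0.004,-0.072,0,-0.75,0,0,0,0]}}

```text
time_s: 6.62
position: [0.6048, 0.0536, 0.0403]
tcp_rot: [[0.567, 0.824, 0.001], [0.824, -0.567, 0.0], [0.001, 0.001, -1.0]]
force: [-0.5, 1.7, 0.5]
opening: 0.006
grasp_force: 0.6
```

Run:
```python
from h import *
C,im,d=look("w1"); np.savez("w1",C=C,d=d,im=im)
```

```text
lock_base 0.63 [281. 290.] [0.5747 0.0509 0.    ]
keeper_mouth 0.74 [295. 239.] [0.6064 0.0775 0.018 ]
6.875 [0.6048 0.0536 0.0399] [-5.5 43.1 92.1 -0.  44.7 29.1] 55.49 [0.2 0.9 0. ]
```

View pics/w1.png

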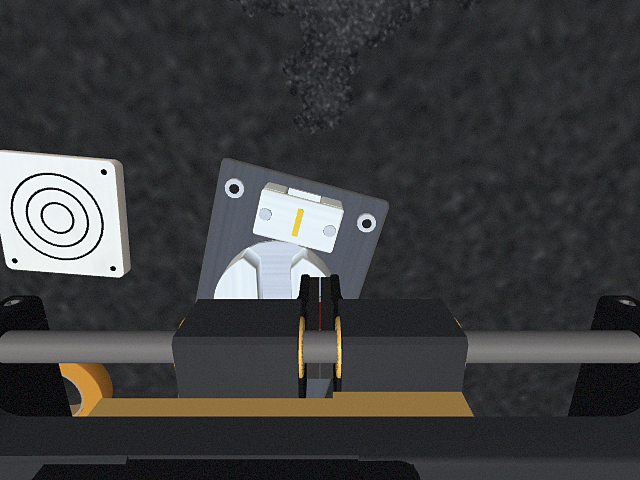

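The keeper is at (300,220) and the disc's slot at (275,275) runs nearly straight up the picture, about 15° short of the bar's line. I'll push the last of the arc, then back off and rise to check.

Request:
{"op": "apply_moves", "data": {"plan": [-0.006,-0.072,0,-0.75,-0.013,-0.06,0,-0.65,0,0,0,0,0.15,0.13,0.05,0,0.15,0.13,0.6,0,-0.4,-0.35,0.9,0,-0.6,-0.5,0.9,0,-0.6,-0.5,0.9,0,0,0,0.6,0,0,0,0,0]}}

```text
time_s: 8.12
position: [0.5404, -0.0079, 0.24]
tcp_rot: [[0.749, 0.662, 0.007], [0.662, -0.749, -0.002], [0.004, 0.006, -1.0]]
force: [0.6, -0.7, -0.4]
opening: 0.003
grasp_force: 0.0
```

```bash
python3 - <<'E'
from h import *
C,im,d=look("w2"); np.savez("w2",C=C,d=d,im=im)
I=im.astype(int); m=(I[:,:,0]>130)&(I[:,:,1]<70)&(I[:,:,2]<70)
n,l,s,c=cv2.connectedComponentsWithStats(m.astype(np.uint8)); print([(c[j].round(1),s[j]) for j in range(1,n) if s[j,4]>20])
E
python3 -c "
import cv2
a=cv2.imread('pics/w2.png')[0:300,120:520]
cv2.imwrite('pics/w2c.png',cv2.resize(a,None,fx=2,fy=2,interpolation=2))"
```

```text
lock_base 0.6 [297. 134.] [0.5761 0.0534 0.    ]
peg_mid 0.68 [314. 135.] [0.5894 0.0395 0.041 ]
tab_mid 0.58 [296. 291.] [ 0.4471 -0.0582  0.032 ]
keeper_mouth 0.74 [298.  95.] [0.6068 0.0766 0.018 ]
8.375 [ 0.5377 -0.0069  0.2354] [-12.6  22.7  93.6  -0.   63.9  35.9] 41.48 [ 0.6  0.8 -0. ]
[(array([318.3, 138.2]), array([312, 133,  12,   9,  26], dtype=int32))]
```

View pics/w2c.png

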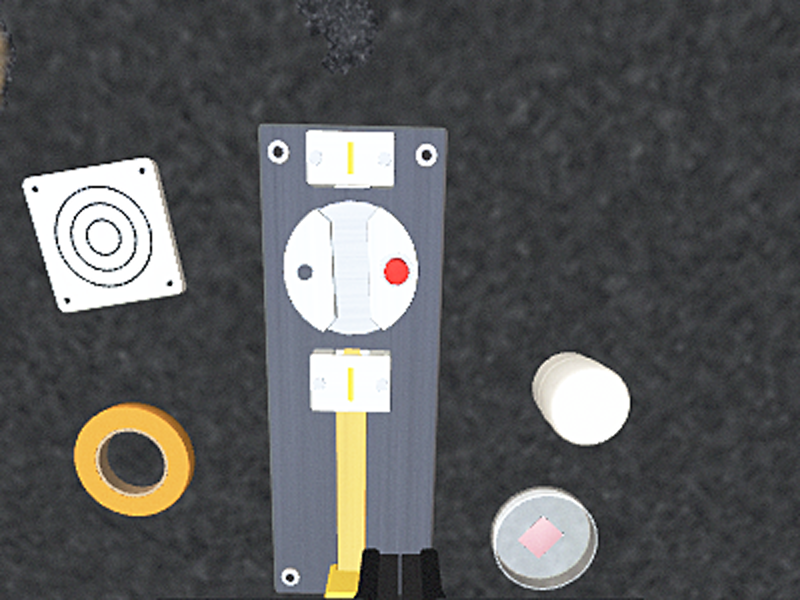

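The slot stands between the two yellow marks, peg at crop (397,271), opposite hole (305,271); it looks lined up. Checking the angle by numbers.

Run:
```python
from h import *
z=np.load("w2.npz"); C=wrist_pose()
P=lambda x,y,h: w_at_z(C,(x/2+120,y/2),h)[:2]
k,g=P(350,158,.03),P(350.5,384,.03); hole,peg=P(305,271.5,.027),P(397,271,.055)
ang=lambda v: np.degrees(np.arctan2(v[1],v[0]))
yaw=ang(k-g); c=g+(k-g)*57/109
print("yaw",yaw,"c",c,"hole->peg",ang(peg-hole)-yaw,np.linalg.norm(peg-hole),"c->peg",ang(peg-c)-yaw,"hole->c",ang(c-hole)-yaw)
sl=[ang(P(331,223,.027)-P(336,315,.027))-yaw, ang(P(369,223,.027)-P(369,315,.027))-yaw]; print("slot",sl)
ex=(k-g)/np.linalg.norm(k-g); ey=np.array([-ex[1],ex[0]])
s=bot.read_state(); t=c-.205*ex; print(s["position"],"tool start",t, "tab-push end", c-(.084+.0095)*ex, ex)
print(np.diff(np.array([s["position"][:2],t]),axis=0)/.05)
```

```text
yaw 40.45639223431685 c [0.57149091 0.05448687] hole->peg -86.96177544476993 0.04594940308526337 c->peg -85.91786506561081 hole->c -88.02851044840074
slot [np.float64(2.6857347126056084), np.float64(0.3239888182352004)]
[ 0.53767198 -0.00687776  0.23540392] tool start [ 0.4155064 -0.0785313] tab-push end [ 0.50034675 -0.0061824 ] [0.76090004 0.64886912]
[[-2.44331153 -1.43307081]]
```

The disc is only about 2–3° from aligned, well inside the bar's capture range. Now going behind the tab.

Request:
{"op": "apply_moves", "data": {"plan": [-0.47,-0.29,0,-0.1,-0.47,-0.29,0,0,-0.48,-0.29,0,0,-0.48,-0.29,-0.3,0,-0.47,-0.29,-0.5,0,0,0,-0.8,0,0,0,-0.8,0,0,0,-0.8,0,0,0,0,0,0,0,0,0]}}

```text
time_s: 9.62
position: [0.4201, -0.0798, 0.0773]
tcp_rot: [[0.761, 0.649, -0.0], [0.649, -0.761, 0.0], [-0.0, -0.0, -1.0]]
force: [0.4, -0.1, -0.5]
opening: 0.007
grasp_force: 0.0
```

Run:
```python
from h import *
C,im,d=look("w3")
```

```text
tab_mid 0.87 [316. 211.] [ 0.4427 -0.0594  0.032 ]
9.875 [ 0.4207 -0.0802  0.0783] [-25.8  31.2 117.2  -0.   31.4  23.7] 40.44 [ 0.1 -0.7 -0.1]
```

View pics/w3.png

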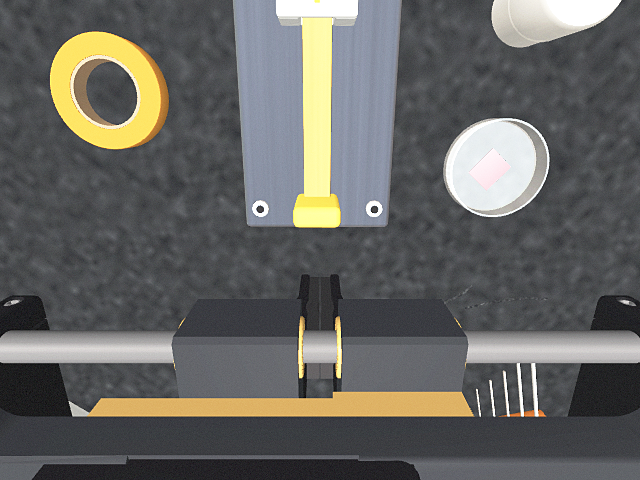

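The tab is centred ahead of the fingers at (316,211), about 15 mm from contact, lateral error 1.5 mm. Descending and pushing along the bar.

Request:
{"op": "apply_moves", "data": {"plan": [0,0,-0.5,0,0,0,-0.46,0,0,0,0,0,0.1,0.085,0,0,0.1,0.085,0,0,0.09,0.077,0,0,0.06,0.051,0,0,0.06,0.051,0,0,0.06,0.051,0,0,0.06,0.051,0,0,0.06,0.051,0,0,0,0,0,0]}}

```text
time_s: 11.38
position: [0.4496, -0.0545, 0.029]
tcp_rot: [[0.761, 0.649, 0.0], [0.649, -0.761, 0.0], [0.0, 0.0, -1.0]]
force: [-0.5, 0.6, 0.0]
opening: 0.004
grasp_force: 0.0
```

Request:
{"op": "apply_moves", "data": {"plan": [0.12,0.103,0,0,0.12,0.103,0,0,0.12,0.103,0,0,0.12,0.103,0,0,0.12,0.103,0,0,0.12,0.103,0,0,0.12,0.103,0,0,0.12,0.103,0,0]}}

```text
time_s: 12.38
position: [0.4976, -0.0132, 0.029]
tcp_rot: [[0.761, 0.649, -0.0], [0.649, -0.761, 0.0], [-0.0, -0.0, -1.0]]
force: [-1.5, -2.8, -2.1]
opening: 0.01
grasp_force: 1.3
```

Run:
```python
from h import *
C,im,d=look("w4")
```

```text
lock_base 0.75 [319.  78.] [0.5759 0.0522 0.    ]
peg_mid 0.93 [374.  62.] [0.5905 0.0375 0.041 ]
tab_mid 0.95 [317. 264.] [ 0.5103 -0.0024  0.032 ]
12.625 [ 0.4982 -0.0135  0.0293] [-14.4  39.6 108.4   0.   31.9  35.1] 40.42 [-0.7 -0.2 -0.3]
```

View pics/w4.png

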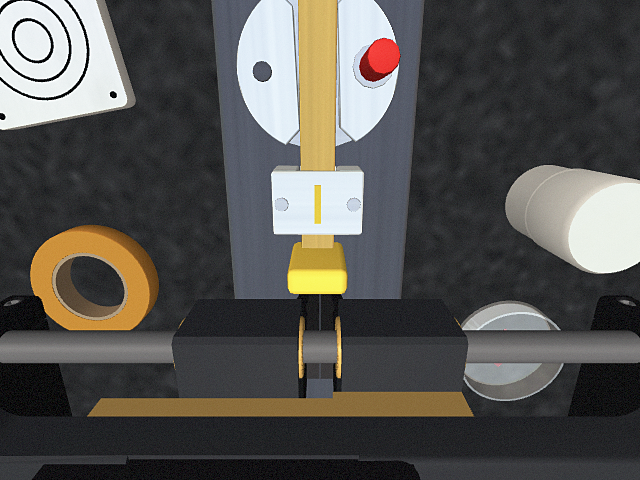

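The bar runs through the slot; the tab at (317,265) is roughly 10 mm from the guide (front face around row 235). Easing it home, watching the force.

Request:
{"op": "apply_moves", "data": {"plan": [0.03,0.026,0,0,0.03,0.026,0,0,0.03,0.026,0,0,0.03,0.026,0,0,0.015,0.013,0,0,0.015,0.013,0,0]}}

```text
time_s: 13.38
position: [0.5042, -0.0078, 0.0291]
tcp_rot: [[0.76, 0.65, -0.002], [0.65, -0.76, -0.001], [-0.002, -0.0, -1.0]]
force: [-3.9, -9.1, 4.2]
opening: 0.006
grasp_force: 4.6
```

Request:
{"op": "apply_moves", "data": {"plan": [0.015,0.013,0,0,0.015,0.013,0,0,0,0,0,0]}}

```text
time_s: 13.75
position: [0.5042, -0.0077, 0.0291]
tcp_rot: [[0.76, 0.65, -0.005], [0.65, -0.76, -0.002], [-0.005, -0.001, -1.0]]
force: [-5.7, -12.4, 5.0]
opening: 0.005
grasp_force: 6.9
```

The tool hasn't moved and the force keeps rising, so the bar is on its stop. Backing off, rising and checking.

Request:
{"op": "apply_moves", "data": {"plan": [-0.1,-0.086,0,0,-0.25,-0.22,0,0,-0.25,-0.22,0.2,0,0,0,0.7,0,0,0,0.9,0,0,0,0.9,0,0,0,0.5,0,0,0,0,0,0,0,0,0]}}

```text
time_s: 14.88
position: [0.4752, -0.032, 0.1884]
tcp_rot: [[0.761, 0.648, -0.002], [0.648, -0.761, 0.001], [-0.001, -0.001, -1.0]]
force: [0.2, -0.0, -0.6]
opening: 0.006
grasp_force: 0.0
```

```bash
python3 - <<'E'
from h import *
C,im,d=look("w5")
E
python3 -c "
import cv2
a=cv2.imread('pics/w5.png')[0:300,120:520]
cv2.imwrite('pics/w5c.png',cv2.resize(a,None,fx=2,fy=2,interpolation=2))"
```

```text
lock_base 0.55 [319.  60.] [0.5762 0.053  0.    ]
peg_mid 0.91 [346.  49.] [0.5913 0.0383 0.041 ]
tab_mid 0.91 [317. 152.] [0.5163 0.0046 0.032 ]
keeper_mouth 0.75 [322.   1.] [0.6083 0.0781 0.018 ]
15.125 [ 0.4757 -0.0319  0.188 ] [-17.3  21.9 104.9   0.   53.3  32.3] 40.42 [-0.3  0.4  0.4]
```

View pics/w5c.png

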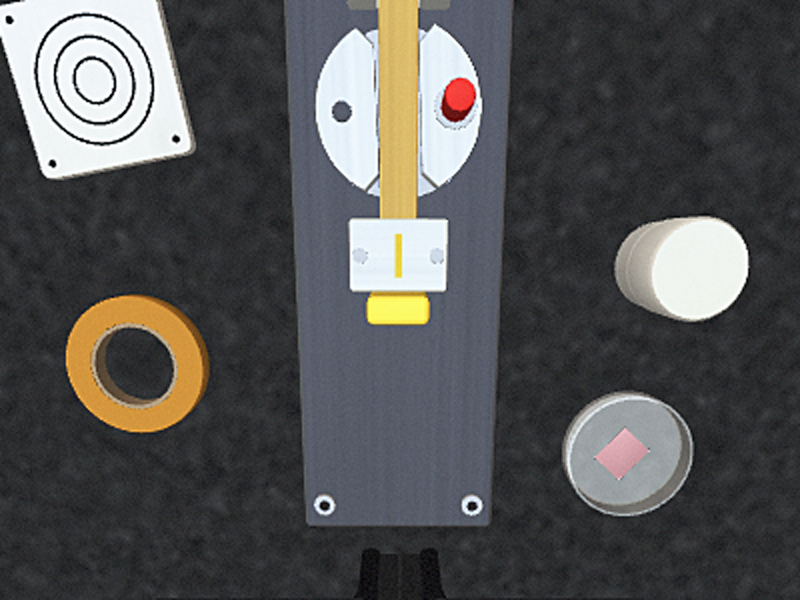

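The tab at crop (398,308) is against the guide, the bar goes right through the slot into the keeper, and the nearby things haven't moved.

```bash
python3 -c "
from rig import bot
print(bot.hand_in())"
```

```text
the job is handed in; nothing more can be done
None
```

The stage is locked and the job handed in at about 15 s: the disc is turned in line with the bar, and the bar is pushed through the slot into the keeper until the tab stopped against the guide; the final picture shows the neighbouring things undisturbed.

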